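# Lift the bottle carrier off the drawing and hold it level

## Task

One of the two bottle carriers has been put down on the drawing instead of on a mat. Take that carrier by its handle rail, lift it straight up without dragging it over the paper and hold it over the drawing, level and still, its underside about 10 cm above the table, for at least three seconds so that I can slide the sheet out, and finish while still holding it there. Keep every bottle standing in its place, and leave the other carrier on the rubber mat and everything else on the table where they are.

Things in the scene. Friction and masses are not known exactly. Their poses are not given: they have to be found in the camera images.
- drawing_mid (a point): Centre of the drawing: a white sheet of paper 210 mm (its x) by 297 mm (its y) lying flat on the felt (no measurable thickness); one carrier stands on it, within 20 mm of its centre.
- mat_mid (a point): Centre of the dark rubber mat, 200 mm (its x) by 270 mm (its y), flat on the felt (no measurable thickness); the other carrier stands on it, within 20 mm of its centre.
- carrier_1: Loose plywood bottle carrier (one of two alike): open box 124 mm (its x) by 186 mm (its y), walls 62 mm high, 2 rows of 3 places along y (centres x -28, +28; y -57, 0, +57 mm; floor 6 mm up). End boards at the y ends, 8 mm thick, rise to 205 mm and carry a handle rail. Origin: centre of its underside; z up. Empty 0.27 to 0.33 kg, balanced about its middle; loaded about 0.75 kg.
- rail_1 (a point): Middle of the handle rail of carrier_1: a straight flat-sided wooden bar 14 mm thick (carrier x), 24 mm high, running 170 mm along the carrier's y, its centre 188 mm above the carrier's underside. Axes as the carrier. The tallest bottle tops stand 114 mm above the underside, so there is free room under and beside the rail.
- tall_1a_mid (a point): Centre (half-way up) of a full tall bottle, 46 mm across, 108 mm high with its cap, 170 to 230 g, standing loose in one of the places of carrier_1.
- tall_1b_mid (a point): Centre (half-way up) of a full tall bottle, 46 mm across, 108 mm high with its cap, 170 to 230 g, standing loose in one of the places of carrier_1.
- vial_1a_mid (a point): Centre (half-way up) of a small empty vial, 32 mm across, 62 mm high with its cap, 25 g, standing loose in one of the places of carrier_1.
- vial_1b_mid (a point): Centre (half-way up) of a small empty vial, 32 mm across, 62 mm high with its cap, 25 g, standing loose in one of the places of carrier_1.
- carrier_2: Loose plywood bottle carrier (one of two alike): open box 124 mm (its x) by 186 mm (its y), walls 62 mm high, 2 rows of 3 places along y (centres x -28, +28; y -57, 0, +57 mm; floor 6 mm up). End boards at the y ends, 8 mm thick, rise to 205 mm and carry a handle rail. Origin: centre of its underside; z up. Empty 0.27 to 0.33 kg, balanced about its middle; loaded about 0.75 kg.
- rail_2 (a point): Middle of the handle rail of carrier_2: a straight flat-sided wooden bar 14 mm thick (carrier x), 24 mm high, running 170 mm along the carrier's y, its centre 188 mm above the carrier's underside. Axes as the carrier. The tallest bottle tops stand 114 mm above the underside, so there is free room under and beside the rail.
- tall_2a_mid (a point): Centre (half-way up) of a full tall bottle, 46 mm across, 108 mm high with its cap, 170 to 230 g, standing loose in one of the places of carrier_2.
- tall_2b_mid (a point): Centre (half-way up) of a full tall bottle, 46 mm across, 108 mm high with its cap, 170 to 230 g, standing loose in one of the places of carrier_2.
- vial_2a_mid (a point): Centre (half-way up) of a small empty vial, 32 mm across, 62 mm high with its cap, 25 g, standing loose in one of the places of carrier_2.
- vial_2b_mid (a point): Centre (half-way up) of a small empty vial, 32 mm across, 62 mm high with its cap, 25 g, standing loose in one of the places of carrier_2.
- swab_jar_mid (a point): Centre (half-way up) of a wide glass jar with a steel lid, 104 mm across, 100 mm high; bystander.
- brush_jar_mid (a point): Centre (half-way up) of a glass jar, 58 mm across, 78 mm high, with brushes sticking up to about 170 mm; bystander.
- spare_bottle_mid (a point): Centre (half-way up) of a capped bottle, 44 mm across, 85 mm high, standing on the felt outside the carriers; bystander.
- scalpel: Flat steel scalpel 155 mm long, 4 mm thick, lying on the felt along its x, origin at the middle of its handle (blade to +x); bystander.
There are look-alikes about, which are no part of the job. Leave any blue or orange look-alike of the part that bears tall_1b_mid alone. Leave any green look-alike of the carrier_2 alone.

How it is judged:
On the way:
1. the carrier that stood on the drawing, gripped by its rail, is held level and still over the drawing, about 10 cm above the table, for 2.5 s (((height (world z) of carrier_1 between 0.07 and 0.15 m and horizontal distance between carrier_1 and drawing_mid below 0.08 m and angle between carrier_1's own z axis and vertical below 0.06 rad and linear speed of carrier_1 below 0.03 m/s and angular speed of carrier_1 below 0.15 rad/s and contact force between the fingers and carrier_1 above 2 N and z of the grasp point in the frame of rail_1 between -0.03 and 0.03 m and x of the grasp point in the frame of rail_1 between -0.02 and 0.02 m and contact force between carrier_1 and swab_jar below 0.3 N and contact force between carrier_1 and brush_jar below 0.3 N and contact force between carrier_1 and spare_bottle below 0.3 N and contact force between carrier_1 and scalpel below 0.3 N and contact force between carrier_1 and carrier_2 below 0.3 N and distance of carrier_2 from where it was at the start of the episode below 0.02 m and (angle between each of tall_1a_mid, tall_1b_mid, vial_1a_mid, vial_1b_mid's own z axis and vertical below 0.2 rad and z of tall_1a_mid in the frame of carrier_1 between 0.045 and 0.075 m and z of tall_1b_mid in the frame of carrier_1 between 0.045 and 0.075 m and z of vial_1a_mid in the frame of carrier_1 between 0.022 and 0.052 m and z of vial_1b_mid in the frame of carrier_1 between 0.022 and 0.052 m) and (angle between each of tall_2a_mid, tall_2b_mid, vial_2a_mid, vial_2b_mid's own z axis and vertical below 0.2 rad and z of tall_2a_mid in the frame of carrier_2 between 0.045 and 0.075 m and z of tall_2b_mid in the frame of carrier_2 between 0.045 and 0.075 m and z of vial_2a_mid in the frame of carrier_2 between 0.022 and 0.052 m and z of vial_2b_mid in the frame of carrier_2 between 0.022 and 0.052 m)) or (height (world z) of carrier_2 between 0.07 and 0.15 m and horizontal distance between carrier_2 and drawing_mid below 0.08 m and angle between carrier_2's own z axis and vertical below 0.06 rad and linear speed of carrier_2 below 0.03 m/s and angular speed of carrier_2 below 0.15 rad/s and contact force between the fingers and carrier_2 above 2 N and z of the grasp point in the frame of rail_2 between -0.03 and 0.03 m and x of the grasp point in the frame of rail_2 between -0.02 and 0.02 m and contact force between carrier_2 and swab_jar below 0.3 N and contact force between carrier_2 and brush_jar below 0.3 N and contact force between carrier_2 and spare_bottle below 0.3 N and contact force between carrier_2 and scalpel below 0.3 N and contact force between carrier_2 and carrier_1 below 0.3 N and distance of carrier_1 from where it was at the start of the episode below 0.02 m and (angle between each of tall_1a_mid, tall_1b_mid, vial_1a_mid, vial_1b_mid's own z axis and vertical below 0.2 rad and z of tall_1a_mid in the frame of carrier_1 between 0.045 and 0.075 m and z of tall_1b_mid in the frame of carrier_1 between 0.045 and 0.075 m and z of vial_1a_mid in the frame of carrier_1 between 0.022 and 0.052 m and z of vial_1b_mid in the frame of carrier_1 between 0.022 and 0.052 m) and (angle between each of tall_2a_mid, tall_2b_mid, vial_2a_mid, vial_2b_mid's own z axis and vertical below 0.2 rad and z of tall_2a_mid in the frame of carrier_2 between 0.045 and 0.075 m and z of tall_2b_mid in the frame of carrier_2 between 0.045 and 0.075 m and z of vial_2a_mid in the frame of carrier_2 between 0.022 and 0.052 m and z of vial_2b_mid in the frame of carrier_2 between 0.022 and 0.052 m)))), for 2.5 s.
At the end, for the whole second after the job is handed in: Held by its rail over the drawing (within 80 mm sideways): underside 70 to 150 mm up, level within 0.06 rad, still (30 mm/s, 0.15 rad/s), touching nothing else; every bottle upright (11 degrees) on the floor of its place; the other carrier moved under 20 mm (((height (world z) of carrier_1 between 0.07 and 0.15 m and horizontal distance between carrier_1 and drawing_mid below 0.08 m and angle between carrier_1's own z axis and vertical below 0.06 rad and linear speed of carrier_1 below 0.03 m/s and angular speed of carrier_1 below 0.15 rad/s and contact force between the fingers and carrier_1 above 2 N and z of the grasp point in the frame of rail_1 between -0.03 and 0.03 m and x of the grasp point in the frame of rail_1 between -0.02 and 0.02 m and contact force between carrier_1 and swab_jar below 0.3 N and contact force between carrier_1 and brush_jar below 0.3 N and contact force between carrier_1 and spare_bottle below 0.3 N and contact force between carrier_1 and scalpel below 0.3 N and contact force between carrier_1 and carrier_2 below 0.3 N and distance of carrier_2 from where it was at the start of the episode below 0.02 m and (angle between each of tall_1a_mid, tall_1b_mid, vial_1a_mid, vial_1b_mid's own z axis and vertical below 0.2 rad and z of tall_1a_mid in the frame of carrier_1 between 0.045 and 0.075 m and z of tall_1b_mid in the frame of carrier_1 between 0.045 and 0.075 m and z of vial_1a_mid in the frame of carrier_1 between 0.022 and 0.052 m and z of vial_1b_mid in the frame of carrier_1 between 0.022 and 0.052 m) and (angle between each of tall_2a_mid, tall_2b_mid, vial_2a_mid, vial_2b_mid's own z axis and vertical below 0.2 rad and z of tall_2a_mid in the frame of carrier_2 between 0.045 and 0.075 m and z of tall_2b_mid in the frame of carrier_2 between 0.045 and 0.075 m and z of vial_2a_mid in the frame of carrier_2 between 0.022 and 0.052 m and z of vial_2b_mid in the frame of carrier_2 between 0.022 and 0.052 m)) or (height (world z) of carrier_2 between 0.07 and 0.15 m and horizontal distance between carrier_2 and drawing_mid below 0.08 m and angle between carrier_2's own z axis and vertical below 0.06 rad and linear speed of carrier_2 below 0.03 m/s and angular speed of carrier_2 below 0.15 rad/s and contact force between the fingers and carrier_2 above 2 N and z of the grasp point in the frame of rail_2 between -0.03 and 0.03 m and x of the grasp point in the frame of rail_2 between -0.02 and 0.02 m and contact force between carrier_2 and swab_jar below 0.3 N and contact force between carrier_2 and brush_jar below 0.3 N and contact force between carrier_2 and spare_bottle below 0.3 N and contact force between carrier_2 and scalpel below 0.3 N and contact force between carrier_2 and carrier_1 below 0.3 N and distance of carrier_1 from where it was at the start of the episode below 0.02 m and (angle between each of tall_1a_mid, tall_1b_mid, vial_1a_mid, vial_1b_mid's own z axis and vertical below 0.2 rad and z of tall_1a_mid in the frame of carrier_1 between 0.045 and 0.075 m and z of tall_1b_mid in the frame of carrier_1 between 0.045 and 0.075 m and z of vial_1a_mid in the frame of carrier_1 between 0.022 and 0.052 m and z of vial_1b_mid in the frame of carrier_1 between 0.022 and 0.052 m) and (angle between each of tall_2a_mid, tall_2b_mid, vial_2a_mid, vial_2b_mid's own z axis and vertical below 0.2 rad and z of tall_2a_mid in the frame of carrier_2 between 0.045 and 0.075 m and z of tall_2b_mid in the frame of carrier_2 between 0.045 and 0.075 m and z of vial_2a_mid in the frame of carrier_2 between 0.022 and 0.052 m and z of vial_2b_mid in the frame of carrier_2 between 0.022 and 0.052 m)))); the arm keeps its last pose, push and grip.
It fails at once if a carrier is tipped by more than about 11 degrees (angle between any of carrier_1, carrier_2's own z axis and vertical above 0.2 rad).
It fails at once if a carrier is dragged along its support (it stands more than 15 mm from where it stood) ((height (world z) of carrier_1 below 0.004 m and distance of carrier_1 from where it was at the start of the episode above 0.015 m) or (height (world z) of carrier_2 below 0.004 m and distance of carrier_2 from where it was at the start of the episode above 0.015 m)).
It fails at once if the carrier on the rubber mat is moved more than 20 mm ((horizontal distance between carrier_1 and mat_mid below 0.15 m and distance of carrier_1 from where it was at the start of the episode above 0.02 m) or (horizontal distance between carrier_2 and mat_mid below 0.15 m and distance of carrier_2 from where it was at the start of the episode above 0.02 m)).
It fails at once if a bystander (swab jar, brush jar, spare bottle, scalpel) is moved more than 20 mm (distance of any of swab_jar_mid, brush_jar_mid, spare_bottle_mid, scalpel from where it was at the start of the episode above 0.02 m).
It also fails if it takes over 38 s, if anything falls off the work surface, if the arm or the gripper's body presses on something with over 40 N, if the wrist force passes 120 N, or if a joint passes its speed limit or range.

## Robot

A 7-joint arm with a two-finger parallel gripper is mounted at the origin on the work surface. World frame = base frame: x ahead of the robot, y to its left, z up, the work surface at z = 0. Lengths are in m, angles in rad, forces in N, time in s.
With the tool pointing down it reaches from about 0.4 to 0.875 m from the base axis. Payload 6.5 kg.
Tool frame: the origin (TCP) lies at the centre of the arm's flange, where the gripper is bolted on; the fingertips stand 173 mm ahead of it and the grasp point (between the pads) lies 155 mm ahead of it; z points along the fingers, y is the direction in which the jaws open and shut (so a half turn about z gives the same grasp; the last joint's range is limited). The gripper opens to 85 mm and grips with 20 to 120 N. Pads are 22 mm wide; open, the fingers measure 114 mm over their backs; the gripper's body (76 mm by 85 mm) begins 54 mm behind the grasp point. The pads swing forward as they close: fully open they stand 13 mm farther back than shut.
Start: joints at [1.077, 0.536, -0.004, 1.538, 0.003, 1.067, -0.071], TCP at [0.27, -0.591, 0.405] pointing down, gripper open.
Joint ranges: [-2.7, 2.7], [-0.37, 2.16], [-1.27, 1.26], [0.24, 2.4], [-1.31, 4.45], [0.19, 1.91], [-2.76, 2.76]. Speed limits (rad/s): [2.39, 2.39, 3.14, 3.14, 3.14, 3.14, 3.14].

## Interface

Orientations are given as a unit quaternion [x, y, z, w].
In Python, from workcell import ctrl, cams, workorder gives the robot as it stands.
- The arm moves only by the tool step_arm, never from a script. Its argument "rows" is one flat list of numbers, 7 for each row, row after row: the shift along the tool's x, y, z scaled (see below), then the turn, a rotation vector about the tool's x, y, z scaled (see below), then the closure, from -1 (fully open) to 1 (shut). A call has 1 to 12 rows; each row is the pose to reach, as a shift and turn from the pose commanded when the call began, along the tool's axes at that moment; what a row does not reach only later rows make up. The controller multiplies each number of a shift by 0.15 m and each number of a turn by 60 degrees. A row lasts 1/10 s, in which the tool goes at most 50 mm and 8.59 degrees, less where a joint would pass 70% of its speed; a pose out of reach is approached as far as the arm can. A call with a number of a shift or a turn outside -1 to 1 is refused whole. A call with a gripper value outside its range is refused whole. The fingers move at their own pace and stop on an object; "newtons" is the grip in N (left out, the last holds). Time passes only in rows, so rows that repeat a pose let the fingers close. It gives the time, the measured TCP pose, the force and the opening at its end, in the units of the state.
- ctrl.get_state(): the state, without advancing time (a new reading comes with each control period).
- cams.read_camera(name): name is "scene" or "side" or "wrist"; returns the picture (480x640x3 uint8, red, green, blue); there is no depth.
- cams.camera_model(name): a dict with "K" (3x3 intrinsics, pixels), "xyz" and "attitude" of the camera in the world. Camera axes: x right, y up, looking along -z (the intrinsics and any distortion apply to the point x, -y, -z); pixel columns grow to the right and rows downward; lengths in m; the calibration is good to about 2 mm. A picture is of the moment at which its call begins: read the wrist's pose just before it. camera_model takes no time and is no camera call; for the wrist camera it gives the pose at the moment of the call.
- workorder.finish_job(): hands the job in, once; it reports no verdict.
The state is a dict: "t": time; "joint_pos": joint angles; "joint_vel": joint speeds; "effort": joint torques, N m; "eef_pos": TCP position; "orientation": TCP orientation; "force": force on the tool from outside, world axes, zero at the start; "wrist_torque": the same for the moment, N m; "grip_width": finger opening in m.
Only numpy, scipy, OpenCV 4.12 (cv2) and the standard library are available. Lean on these libraries where they do the work, as an engineer would, in place of code of your own. Each camera call takes 0.05 s, during which the arm holds its last target.

## Working session

There is one attempt and no reset: what is moved stays moved. The work goes in short steps, Python scripts to look and compute and a tool call to move; the robot and the scene stay as the last step left them, time stands still between calls to the robot, and variables do not carry over. Pictures are saved under pics/ and viewed, and the job is handed in when it is done.

Besides the shell and the picture viewer there is one more tool, called after "Emit:" in YAML: its name, and indented under it one key for each argument. step_arm: Moves the arm, as the interface text tells. Its arguments: {"type":"object","properties":{"rows":{"type":"array","items":{"type":"number"}},"newtons":{"type":"number"}},"required":["rows"]}

```bash
mkdir -p pics; ls; cat > h.py <<'E'
import numpy as np, cv2
from scipy.spatial.transform import Rotation as R
from workcell import ctrl, cams, workorder
def grab(name,fn):
    m=cams.camera_model(name); im=cams.read_camera(name)
    cv2.imwrite('pics/'+fn+'.png',im[:,:,::-1]); return im,m
def rot(m):
    a=np.array(m['attitude']); return a if a.shape==(3,3) else R.from_quat(a).as_matrix()
def ray(m,px):
    K=np.array(m['K']); d=np.linalg.inv(K)@np.array([px[0],px[1],1.]); d=np.array([d[0],-d[1],-d[2]])
    return np.array(m['xyz']),rot(m)@d
def onplane(m,px,z):
    o,d=ray(m,px); return o+d*(z-o[2])/d[2]
def proj(m,p):
    q=rot(m).T@(np.array(p)-np.array(m['xyz'])); v=np.array(m['K'])@np.array([q[0],-q[1],-q[2]]); return v[:2]/v[2]
def tri(ms,pxs):
    A=np.zeros((3,3));b=np.zeros(3);L=[]
    for m,p in zip(ms,pxs):
        o,d=ray(m,p);d=d/np.linalg.norm(d);P=np.eye(3)-np.outer(d,d);A+=P;b+=P@o;L.append((o,P))
    x=np.linalg.solve(A,b); return x,[np.linalg.norm(P@(x-o)) for o,P in L]
E
python3 - <<'E'
from h import *
for n in ['scene','side','wrist']:
    im,m=grab(n,n+'0'); print(n,m)
s=ctrl.get_state(); print(s)
E
```

```text
pics
scene {'K': array([[456.64426321,   0.        , 314.86027377],
       [  0.        , 456.64426321, 236.46761893],
       [  0.        ,   0.        ,   1.        ]]), 'xyz': array([ 1.17993522, -0.22950436,  0.94702162]), 'attitude': array([0.25698925, 0.16433033, 0.52486762, 0.79464838])}
side {'K': array([[613.01261892,   0.        , 325.74337575],
       [  0.        , 613.01261892, 244.42226877],
       [  0.        ,   0.        ,   1.        ]]), 'xyz': array([-0.01544502, -1.14442283,  0.94472813]), 'attitude': array([ 0.47184924, -0.1292396 , -0.20497414,  0.84772698])}
wrist {'K': array([[386.43766869,   0.        , 320.6935948 ],
       [  0.        , 386.43766869, 245.6442701 ],
       [  0.        ,   0.        ,   1.        ]]), 'xyz': array([ 0.33142254, -0.56173664,  0.37299794]), 'attitude': array([-0.11466988,  0.07417455, -0.53543654,  0.83346065])}
{'t': 0.15, 'joint_pos': array([ 1.07680172,  0.53701904, -0.00440912,  1.53860467,  0.00260358,
        1.06729901, -0.07119861]), 'joint_vel': array([ 0.00172461, -0.00136552, -0.00143998, -0.00169538,  0.00173288,
        0.00109284, -0.000201  ]), 'effort': array([ 1.75014793e-03, -5.83785117e+01,  1.04990792e+00, -2.59352875e+01,
        1.25404054e-02,  6.48480083e-03, -4.54269241e-06]), 'eef_pos': array([ 0.26955779, -0.59120936,  0.40401323]), 'orientation': array([ 9.77205632e-01,  2.12293932e-01, -1.97396007e-04, -6.32195876e-04]), 'force': array([0.51140675, 0.07294942, 0.1763513 ]), 'wrist_torque': array([-0.00162096,  0.0271507 ,  0.02841219]), 'grip_width': 0.08514398748411327}
```

View pics/scene0.png

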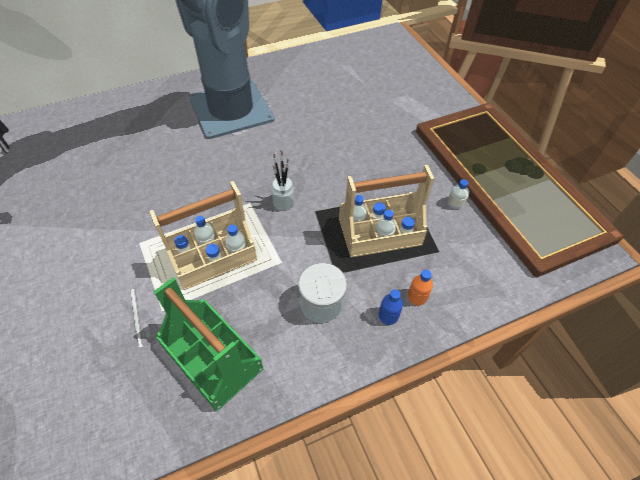

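View pics/side0.png

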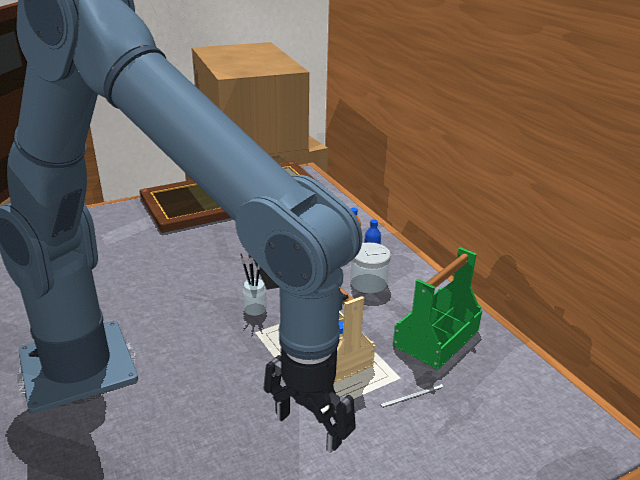

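View pics/wrist0.png

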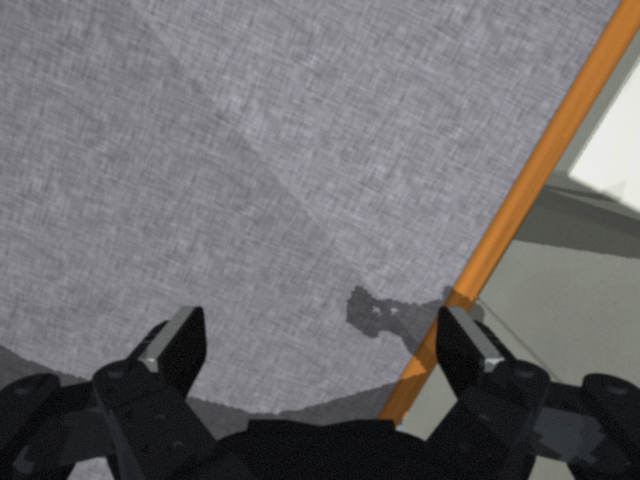

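The scene view shows what could be mistaken for the carrier:
- plywood carrier on the white sheet at about (210,240), which is the one I want
- plywood carrier on the black mat at (387,218), to leave
- green look-alike at (205,345), to leave

The blue and orange bottles stand at (391,308) and (420,288). I'll check the choice in a crop and measure it roughly.

```bash
python3 - <<'E'
from h import *
im=cv2.imread('pics/scene0.png'); m=cams.camera_model('scene')
c=im[170:310,120:300]; cv2.imwrite('pics/crop0.png',cv2.resize(c,None,fx=4,fy=4,interpolation=cv2.INTER_CUBIC))
hsv=cv2.cvtColor(im,cv2.COLOR_BGR2HSV)
for px in [(162,217),(240,190),(200,205)]: print(px,hsv[px[1],px[0]],onplane(m,px,.188))
for n,px,z in [('rail2a',(355,184),.19),('rail2b',(428,177),.19),('swab',(322,283),.1),('brush',(283,190),.078),('brushtip',(282,155),.17),('green end a',(165,290),.2),('green b',(222,348),.2),('scalp',(134,292),0),('scalp',(141,345),0),('sheet',(140,245),0),('sheet',(256,206),0),('sheet',(281,262),0),('sheet',(160,310),0)]: print(n,onplane(m,px,z).round(3))
E
```

```text
(162, 217) [ 13 126 222] [ 0.51376112 -0.28515406  0.188     ]
(240, 190) [125   9 166] [ 0.50543924 -0.11148166  0.188     ]
(200, 205) [ 14 127 168] [ 0.51292343 -0.20338516  0.188     ]
rail2a [0.589 0.129 0.19 ]
rail2b [0.634 0.29  0.19 ]
swab [ 0.745 -0.018  0.1  ]
brush [0.45  0.005 0.078]
brushtip [0.422 0.018 0.17 ]
green end a [ 0.696 -0.316  0.2  ]
green b [ 0.846 -0.252  0.2  ]
scalp [ 0.544 -0.407  0.   ]
scalp [ 0.681 -0.417  0.   ]
sheet [ 0.416 -0.369  0.   ]
sheet [ 0.409 -0.06   0.   ]
sheet [ 0.6   -0.062  0.   ]
sheet [ 0.614 -0.361 -0.   ]
```

View pics/crop0.png

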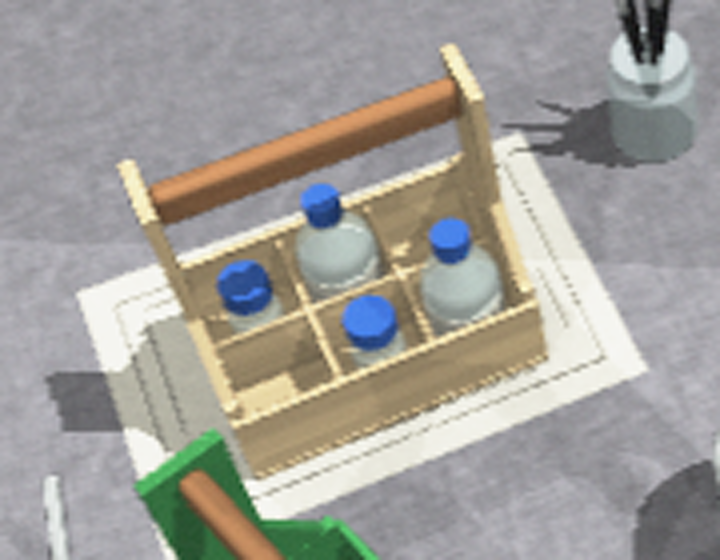

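The crop confirms it: a plywood carrier on the white sheet. The tall bottles are in the far-middle place and the near +y place, and the vials are in the -y place and the near-middle place. That puts the load centre about 13 mm to the +y side of the middle. Next is the first move to a viewing pose.

```bash
cat >> h.py <<'E'
def plan(target,yaw_y,cur=None):
    """target TCP, azimuth of tool y (world, rad), tool down -> scaled shift, turn"""
    s=ctrl.get_state(); p=s['eef_pos']; Rm=R.from_quat(s['orientation'])
    c,sn=np.cos(yaw_y),np.sin(yaw_y); y=np.array([c,sn,0]); z=np.array([0,0,-1.]); x=np.cross(y,z)
    Rt=R.from_matrix(np.c_[x,y,z])
    sh=Rm.inv().apply(np.array(target)-p)/0.15; tv=(Rm.inv()*Rt).as_rotvec()/np.radians(60)
    return sh.round(3),tv.round(4)
E
python3 - <<'E'
from h import *
s=ctrl.get_state();Rm=R.from_quat(s['orientation']);m=cams.camera_model('wrist')
print(Rm.as_matrix().round(3)); print('cam off',Rm.inv().apply(m['xyz']-s['eef_pos']),'look',Rm.inv().apply(-rot(m)[:,2]))
print(plan((.51,-.25,.46),np.radians(-5)))
E
```

```text
[[ 0.91   0.415 -0.001]
 [ 0.415 -0.91   0.001]
 [-0.    -0.001 -1.   ]]
cam off [ 0.06852129 -0.00105193  0.0308897 ] look [-2.70451776e-01  8.92801567e-04  9.62733109e-01]
(array([ 2.402, -1.405, -0.372]), array([-1.2000e-03, -6.0000e-04, -1.0081e+00]))
```

Emit:
step_arm:
  rows: [0.2, -0.12, -0.1, 0, 0, 0, -1, 0.4, -0.24, -0.2, 0, 0, 0, -1, 0.6, -0.36, -0.3, 0, 0, 0, -1, 0.8, -0.48, -0.37, 0, 0, 0, -1, 1, -0.6, -0.37, 0, 0, 0, -1]

```text
t: 0.65
eef_pos: [0.3697, -0.4463, 0.4617]
orientation: [0.977, 0.212, 0.001, 0.001]
force: [0.1, -0.9, -0.4]
grip_width: 0.0854
```

Emit:
step_arm:
  rows: [0.25, -0.15, 0, 0, 0, -0.12, -1, 0.5, -0.3, 0, 0, 0, -0.24, -1, 0.75, -0.45, 0, 0, 0, -0.36, -1, 1, -0.6, 0, 0, 0, -0.48, -1, 1, -0.6, 0, 0, 0, -0.6, -1, 1, -0.6, 0, 0, 0, -0.7, -1]

```text
t: 1.25
eef_pos: [0.4689, -0.3014, 0.46]
orientation: [0.834, 0.552, 0.0, -0.0]
force: [-0.2, -0.4, -0.1]
grip_width: 0.0852
```

```bash
python3 - <<'E'
from h import *
s=ctrl.get_state();print(s['t'],s['eef_pos'],R.from_quat(s['orientation']).as_matrix().round(3))
print(plan((.51,-.25,.46),np.radians(-5)))
E
```

```text
1.25 [ 0.46886273 -0.3013952   0.46000377] [[ 0.391  0.921 -0.   ]
 [ 0.921 -0.391  0.001]
 [ 0.    -0.    -1.   ]]
(array([0.423, 0.119, 0.   ]), array([-0.0003, -0.0005, -0.2999]))
```

Emit:
step_arm:
  rows: [0.2, 0.06, 0, 0, 0, -0.12, -1, 0.42, 0.12, 0, 0, 0, -0.24, -1, 0.42, 0.12, 0, 0, 0, -0.3, -1, 0.42, 0.12, 0, 0, 0, -0.3, -1, 0.42, 0.12, 0, 0, 0, -0.3, -1]

```text
t: 1.75
eef_pos: [0.5091, -0.2533, 0.4599]
orientation: [0.741, 0.671, -0.0, -0.0]
force: [-0.4, -0.0, -0.5]
grip_width: 0.0854
```

```bash
python3 - <<'E'
from h import *
s=ctrl.get_state();print(s['t'],s['eef_pos'],s['joint_vel'].round(3))
import pickle
D={}
for n in ['wrist','scene','side']:
    im,m=grab(n,n+'1'); D[n]=m
pickle.dump(D,open('m1.pkl','wb'))
E
```

```text
1.75 [ 0.50906664 -0.25330244  0.4598928 ] [ 0.006 -0.002  0.009  0.001 -0.002  0.     0.001]
```

View pics/wrist1.png

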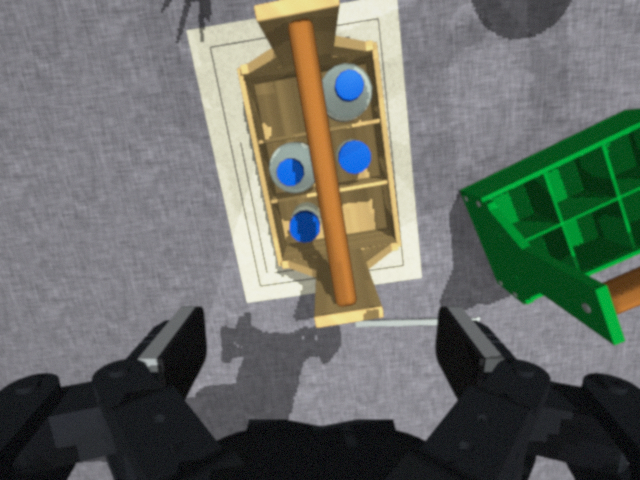

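View pics/side1.png

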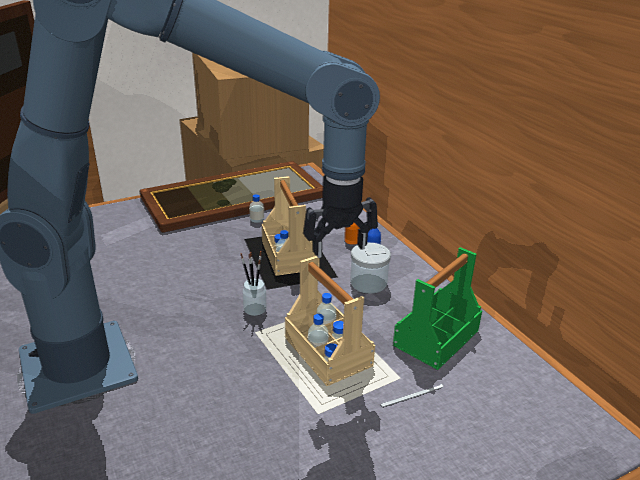

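View pics/scene1.png

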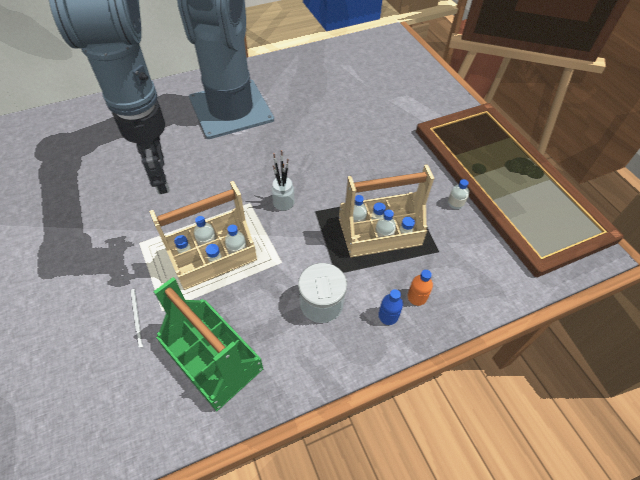

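The wrist view shows the rail of the chosen carrier running from about (303,22) to (346,303). The green carrier is on the right, the brushes are at the top left, and the scalpel is at (430,322). The scene and side views also have the rail in clear sight. I'll measure it across views.

```bash
python3 - <<'E'
from h import *
import pickle
D=pickle.load(open('m1.pkl','rb'))
roi={'wrist':(270,10,390,310),'scene':(155,185,245,228),'side':(308,258,365,308)}
C={}
for n,(a,b,c,d) in roi.items():
    im=cv2.imread(f'pics/{n}1.png'); hsv=cv2.cvtColor(im,cv2.COLOR_BGR2HSV)
    k=cv2.inRange(hsv,(5,110,60),(17,255,255)); z=np.zeros_like(k); z[b:d,a:c]=k[b:d,a:c]
    num,l,st,_=cv2.connectedComponentsWithStats(z); i=1+np.argmax(st[1:,4]); mk=(l==i).astype(np.uint8)*255
    cn=max(cv2.findContours(mk,cv2.RETR_EXTERNAL,cv2.CHAIN_APPROX_NONE)[0],key=cv2.contourArea)
    r=cv2.minAreaRect(cn); bx=cv2.boxPoints(r); 
    # midpoints of short sides
    e=[(bx[i]+bx[(i+1)%4])/2 for i in range(4)]; L=[np.linalg.norm(bx[i]-bx[(i+1)%4]) for i in range(4)]
    o=np.argsort(L)[:2]; E=[e[j] for j in o]; C[n]=E; print(n,st[i,4],'rect',np.round(r[1],1),'ends',np.round(E,1),'box',np.round(bx,1).tolist())
    v=im.copy(); v[mk>0]=(255,0,255); cv2.imwrite(f'pics/mask_{n}1.png',v[b-20 if b>20 else 0:d+20,a-20:c+20])
# order: +y end first
W=sorted(C['wrist'],key=lambda p:p[1]); S=sorted(C['scene'],key=lambda p:-p[0]); Q=sorted(C['side'],key=lambda p:p[1])
for k,nm in enumerate(['+y','-y']):
    for vs in (['wrist','scene'],['wrist','side'],['scene','side'],['wrist','scene','side']):
        P={'wrist':W,'scene':S,'side':Q}; x,e=tri([D[v] for v in vs],[P[v][k] for v in vs]); print(nm,vs,x.round(4),np.round(e,4))
for k in (0,1): print('wrist on z.2',onplane(D['wrist'],W[k],.2).round(4), onplane(D['wrist'],W[k],.188).round(4))
E
```

```text
wrist 6910 rect [291.7  27.9] ends [[298.7  18. ]
 [345.4 305.9]] box [[285.0, 20.200000762939453], [312.5, 15.800000190734863], [359.20001220703125, 303.70001220703125], [331.6000061035156, 308.20001220703125]]
scene 800 rect [10.2 81. ] ends [[234.2 193.2]
 [158.1 221.1]] box [[156.39999389648438, 216.3000030517578], [232.39999389648438, 188.39999389648438], [235.89999389648438, 198.0], [159.89999389648438, 225.89999389648438]]
side 547 rect [56.7 10.4] ends [[307.8 263.2]
 [349.1 302. ]] box [[304.20001220703125, 267.1000061035156], [311.29998779296875, 259.3999938964844], [352.70001220703125, 298.20001220703125], [345.6000061035156, 305.8999938964844]]
+y ['wrist', 'scene'] [ 0.5098 -0.1233  0.1897] [0.003 0.003]
+y ['wrist', 'side'] [ 0.508  -0.1195  0.1909] [0.0018 0.0018]
+y ['scene', 'side'] [ 0.5076 -0.1234  0.1904] [0.0041 0.0041]
+y ['wrist', 'scene', 'side'] [ 0.5084 -0.1222  0.1905] [0.0019 0.0047 0.0038]
-y ['wrist', 'scene'] [ 0.5213 -0.2952  0.1881] [0.0004 0.0004]
-y ['wrist', 'side'] [ 0.5181 -0.2906  0.1956] [0.0032 0.0032]
-y ['scene', 'side'] [ 0.5193 -0.2911  0.1911] [0.0052 0.0052]
-y ['wrist', 'scene', 'side'] [ 0.52   -0.2921  0.1922] [0.0018 0.0046 0.0059]
wrist on z.2 [ 0.5097 -0.123   0.2   ] [ 0.5093 -0.1198  0.188 ]
wrist on z.2 [ 0.5209 -0.2901  0.2   ] [ 0.5212 -0.2956  0.188 ]
```

Rail middle is about (0.515, -0.207, 0.190), which agrees with the 0.188 in the text. The jaw axis needs to be at about +4°. I'll move over the grip point, 13 mm to the +y side, and check from a second wrist place.

```bash
python3 - <<'E'
from h import *
print(plan((.5145,-.194,.42),np.radians(4)))
E
```

```text
(array([ 0.398, -0.003,  0.267]), array([-0.0004,  0.0004, -0.1607]))
```

Emit:
step_arm:
  rows: [0.2, 0, 0.1, 0, 0, -0.08, -1, 0.4, 0, 0.2, 0, 0, -0.16, -1, 0.4, 0, 0.27, 0, 0, -0.16, -1, 0.4, 0, 0.27, 0, 0, -0.16, -1]

```text
t: 2.3
eef_pos: [0.5147, -0.1928, 0.4184]
orientation: [0.682, 0.732, -0.001, -0.001]
force: [-0.8, -0.4, 0.0]
grip_width: 0.0852
```

```bash
python3 - <<'E'
from h import *
import pickle
D=pickle.load(open('m1.pkl','rb'))
s=ctrl.get_state(); im,m=grab('wrist','wrist2'); pickle.dump(m,open('m2.pkl','wb'))
Rm=R.from_quat(s['orientation']).as_matrix(); print(s['t'],s['eef_pos'],'tooly az',np.degrees(np.arctan2(Rm[1,1],Rm[0,1])),Rm[2].round(4))
def rows(fn,m,x0,x1,ys,zz):
    hsv=cv2.cvtColor(cv2.imread(fn),cv2.COLOR_BGR2HSV); k=cv2.inRange(hsv,(5,130,60),(17,255,255))
    for y in ys:
        xs=np.where(k[y,x0:x1]>0)[0]+x0
        if len(xs): print(y,xs.min(),xs.max(),len(xs), onplane(m,(xs.min()-.5,y),zz)[:2].round(4),onplane(m,(xs.max()+.5,y),zz)[:2].round(4))
rows('pics/wrist1.png',D['wrist'],270,390,range(30,300,50),.2)
rows('pics/wrist2.png',m,220,420,range(20,470,40),.2)
E
```

```text
2.3 [ 0.5146621  -0.19284095  0.41839559] tooly az 4.077594065856337 [ 7.0e-04 -2.6e-03 -1.0e+00]
30 288 314 27 [ 0.5031 -0.1281] [ 0.5174 -0.1295]
80 296 320 25 [ 0.5044 -0.153 ] [ 0.5181 -0.1544]
130 305 329 25 [ 0.5065 -0.1797] [ 0.5206 -0.181 ]
180 316 338 23 [ 0.5099 -0.2083] [ 0.5233 -0.2096]
230 324 345 22 [ 0.5116 -0.2388] [ 0.525  -0.2401]
280 332 353 22 [ 0.5136 -0.2715] [ 0.5274 -0.2729]
140 309 335 27 [ 0.5033 -0.1254] [ 0.5159 -0.1245]
180 308 335 28 [ 0.504  -0.1439] [ 0.5175 -0.143 ]
220 310 335 26 [ 0.5062 -0.1634] [ 0.5191 -0.1625]
260 309 335 27 [ 0.5071 -0.1842] [ 0.5208 -0.1832]
300 311 335 25 [ 0.5095 -0.2061] [ 0.5226 -0.2052]
340 309 335 27 [ 0.5099 -0.2295] [ 0.5245 -0.2285]
380 310 334 25 [ 0.5121 -0.2543] [ 0.526  -0.2533]
420 311 334 24 [ 0.5143 -0.2808] [ 0.5282 -0.2798]
```

View pics/wrist2.png

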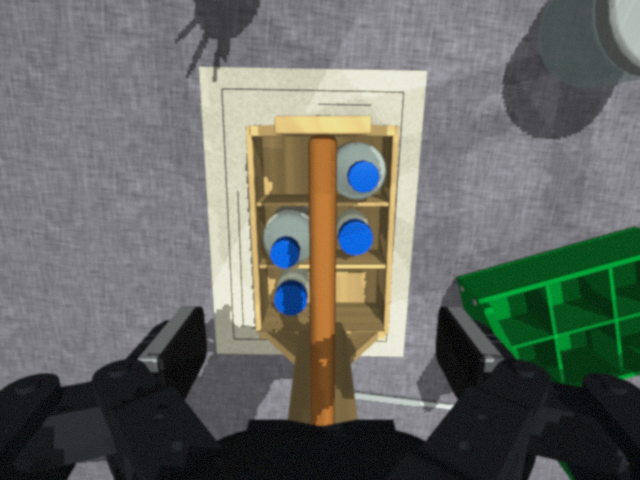

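```bash
python3 - <<'E'
from h import *
import pickle
m1=pickle.load(open('m1.pkl','rb'))['wrist'];m2=pickle.load(open('m2.pkl','rb'))
a=cv2.imread('pics/wrist1.png')[0:40,240:360];b=cv2.imread('pics/wrist2.png')[105:150,260:390]
cv2.imwrite('pics/c1.png',cv2.resize(np.hstack([a[:40],b[:40]]),None,fx=3.1,fy=3.1,interpolation=cv2.INTER_NEAREST))
for p,q in [((264,21),(276,132)),((338,8),(371,132))]: print(tri([m1,m2],[p,q]))
E
```

```text
(array([ 0.48976522, -0.12293275,  0.20152133]), [np.float64(0.0015874955669097472), np.float64(0.0015874955669096685)])
(array([ 0.53152726, -0.1198252 ,  0.19858753]), [np.float64(0.0007642278840739894), np.float64(0.0007642278840739251)])
```

View pics/c1.png

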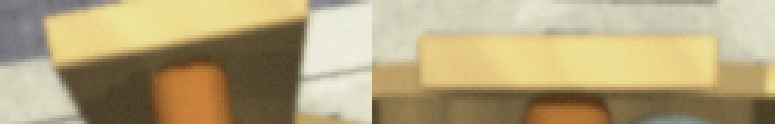

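In the two crops the board top comes out at z ≈ 0.200, within a few mm of the text. Rail centre x is 0.515 at y = -0.194 and the direction is 4.3°, so the tool is already centred. I'll descend now.

Emit:
step_arm:
  rows: [0, 0, 0.15, 0, 0, -0.003, -1, 0, 0, 0.3, 0, 0, -0.003, -1, 0, 0, 0.42, 0, 0, -0.003, -1, 0, 0, 0.52, 0, 0, -0.003, -1, 0, 0, 0.52, 0, 0, -0.003, -1, 0, 0, 0.52, 0, 0, -0.003, -1]
  newtons: 80

```text
t: 2.95
eef_pos: [0.5155, -0.194, 0.3424]
orientation: [0.681, 0.732, -0.0, 0.0]
force: [0.4, -0.1, 0.6]
grip_width: 0.0853
```

```bash
python3 - <<'E'
from h import *
s=ctrl.get_state(); im,m=grab('wrist','wrist3');grab('side','side3')
Rm=R.from_quat(s['orientation']).as_matrix(); print(s['t'],s['eef_pos'],Rm[:,2].round(4), s['force'])
E
```

```text
2.95 [ 0.51547562 -0.19398297  0.34243537] [ 6.e-04 -7.e-04 -1.e+00] [ 0.37058648 -0.07088051  0.59126549]
```

View pics/wrist3.png

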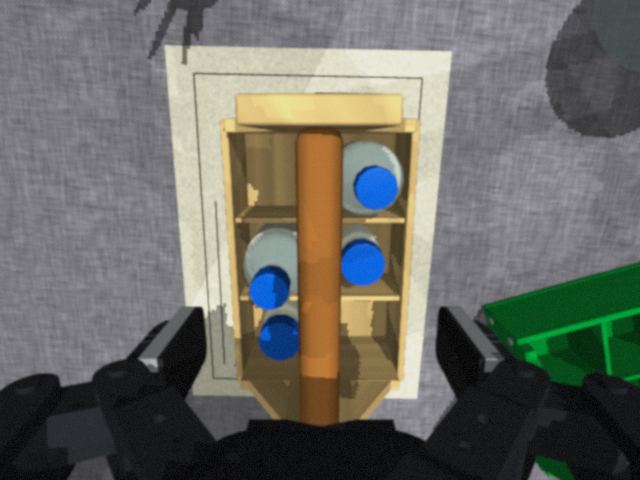

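View pics/side3.png

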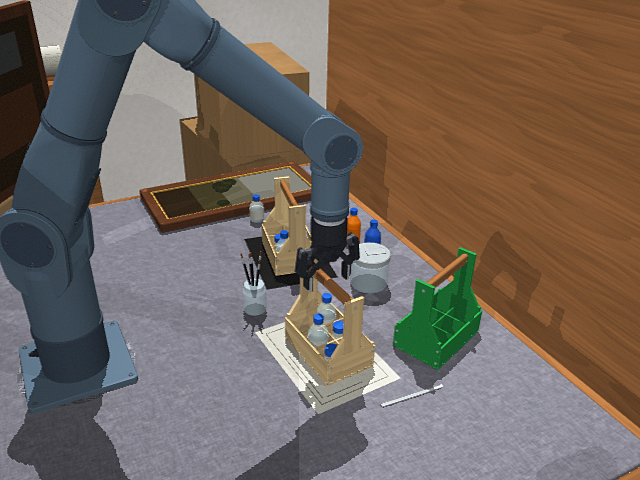

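```bash
python3 - <<'E'
from h import *
m=cams.camera_model('side')
for p in [(.5155,-.194,.187),(.5155,-.194,.245),(.5095,-.121,.19),(.521,-.293,.19),(.47,-.194,.183),(.56,-.194,.183)]: print(p,proj(m,p).round(0))
im=cv2.imread('pics/side3.png')[200:420,230:400]; cv2.imwrite('pics/c3.png',cv2.resize(im,None,fx=2.7,fy=2.7,interpolation=cv2.INTER_CUBIC))
E
```

```text
(0.5155, -0.194, 0.187) [327. 281.]
(0.5155, -0.194, 0.245) [328. 259.]
(0.5095, -0.121, 0.19) [309. 264.]
(0.521, -0.293, 0.19) [352. 304.]
(0.47, -0.194, 0.183) [308. 288.]
(0.56, -0.194, 0.183) [345. 278.]
```

View pics/c3.png

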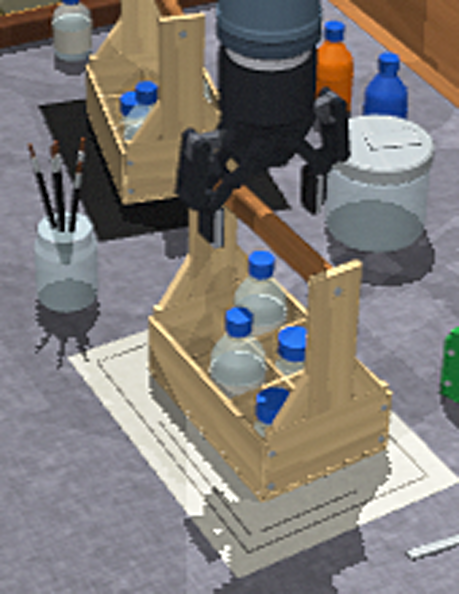

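The wrist view shows the rail (column 320) midway between the fingers (205 and 437). In the side view the tips straddle the rail just below its mid-height and clear of the bottles. Closing.

Emit:
step_arm:
  rows: [0, 0, 0, 0, 0, 0, -0.3, 0, 0, 0, 0, 0, 0, 0.2, 0, 0, 0, 0, 0, 0, 0.5, 0, 0, 0, 0, 0, 0, 0.8, 0, 0, 0, 0, 0, 0, 1, 0, 0, 0, 0, 0, 0, 1, 0, 0, 0, 0, 0, 0, 1, 0, 0, 0, 0, 0, 0, 1]
  newtons: 80

```text
t: 3.85
eef_pos: [0.5151, -0.1929, 0.3418]
orientation: [0.68, 0.733, -0.0, -0.0]
force: [-4.4, 0.1, 4.3]
grip_width: 0.0126
```

Emit:
step_arm:
  rows: [0, 0, 0, 0, 0, 0, 1, 0, 0, 0, 0, 0, 0, 1, 0, 0, 0, 0, 0, 0, 1]
  newtons: 80

```text
t: 4.15
eef_pos: [0.5151, -0.1929, 0.3419]
orientation: [0.68, 0.733, -0.0, -0.0]
force: [-3.7, 0.0, 5.3]
grip_width: 0.0128
```

Gripped at about 13 mm, which fits the 14 mm rail. I'll lift a short way slowly and check the balance.

Emit:
step_arm:
  rows: [0, 0, -0.01, 0, 0, 0, 1, 0, 0, -0.025, 0, 0, 0, 1, 0, 0, -0.04, 0, 0, 0, 1, 0, 0, -0.06, 0, 0, 0, 1, 0, 0, -0.08, 0, 0, 0, 1, 0, 0, -0.1, 0, 0, 0, 1, 0, 0, -0.115, 0, 0, 0, 1, 0, 0, -0.12, 0, 0, 0, 1, 0, 0, -0.12, 0, 0, 0, 1, 0, 0, -0.12, 0, 0, 0, 1]
  newtons: 80

```text
t: 5.15
eef_pos: [0.5152, -0.1928, 0.3596]
orientation: [0.68, 0.733, -0.0, -0.0]
force: [0.5, 0.3, -7.3]
grip_width: 0.0129
```

```bash
python3 - <<'E'
from h import *
s=ctrl.get_state(); im,m=grab('wrist','wrist4');grab('side','side4');grab('scene','scene4')
print(s['t'],s['eef_pos'],s['force'],s['wrist_torque'],s['grip_width'],R.from_quat(s['orientation']).as_matrix()[:,2].round(4))
a=cv2.imread('pics/side4.png')[200:420,230:400];b=cv2.imread('pics/scene4.png')[150:320,120:300]
cv2.imwrite('pics/c4.png',np.hstack([cv2.resize(a,(386,500)),cv2.resize(b,(400,500*1))]))
E
```

```text
5.15 [ 0.51521687 -0.19283853  0.3596061 ] [ 0.4523677   0.28265511 -7.28277213] [ 0.01568826 -0.00332161  0.04189698] 0.012911100474308771 [-2.e-04  0.e+00 -1.e+00]
```

View pics/c4.png

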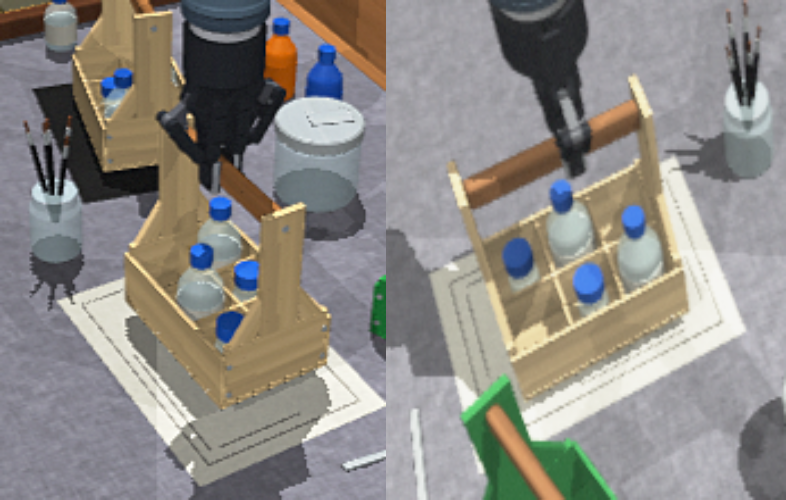

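View pics/wrist4.png

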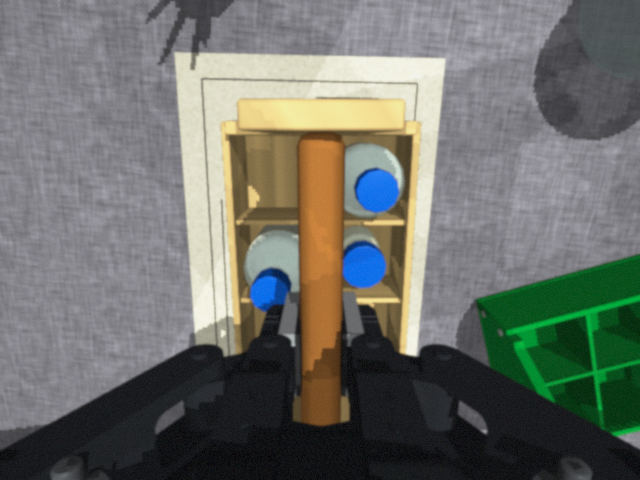

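The carrier hangs free. The weight reads 7.3 N and the moment only 0.016 N m, so it's balanced. The bottles are upright and it's level by eye. Now lifting to 10 cm.

Emit:
step_arm:
  rows: [0, 0, -0.015, 0, 0, 0, 1, 0, 0, -0.045, 0, 0, 0, 1, 0, 0, -0.09, 0, 0, 0, 1, 0, 0, -0.145, 0, 0, 0, 1, 0, 0, -0.2, 0, 0, 0, 1, 0, 0, -0.26, 0, 0, 0, 1, 0, 0, -0.32, 0, 0, 0, 1, 0, 0, -0.38, 0, 0, 0, 1, 0, 0, -0.43, 0, 0, 0, 1, 0, 0, -0.48, 0, 0, 0, 1, 0, 0, -0.515, 0, 0, 0, 1, 0, 0, -0.535, 0, 0, 0, 1]
  newtons: 80

```text
t: 6.5
eef_pos: [0.5154, -0.1928, 0.4405]
orientation: [0.68, 0.733, 0.0, 0.0]
force: [1.0, 0.3, -6.4]
grip_width: 0.0126
```

Emit:
step_arm:
  rows: [0, 0, 0, 0, 0, 0, 1, 0, 0, 0, 0, 0, 0, 1, 0, 0, 0, 0, 0, 0, 1, 0, 0, 0, 0, 0, 0, 1, 0, 0, 0, 0, 0, 0, 1, 0, 0, 0, 0, 0, 0, 1]

```text
t: 7.1
eef_pos: [0.5153, -0.1928, 0.4398]
orientation: [0.68, 0.733, -0.0, -0.0]
force: [0.8, 0.0, -7.7]
grip_width: 0.0129
```

```bash
python3 - <<'E'
from h import *
import pickle
s=ctrl.get_state(); D={}
for n in ['wrist','side','scene']: D[n]=grab(n,n+'5')[1]
pickle.dump(D,open('m5.pkl','wb'))
print(s['t'],s['eef_pos'],s['force'],s['wrist_torque'],s['grip_width'],R.from_quat(s['orientation']).as_matrix()[:,2].round(4))
a=cv2.imread('pics/side5.png')[170:420,230:420];b=cv2.imread('pics/scene5.png')[100:320,120:300]
cv2.imwrite('pics/c5.png',np.hstack([cv2.resize(a,None,fx=2.2,fy=2.2),cv2.resize(b,None,fx=2.1,fy=2.5)]))
E
```

```text
7.1 [ 0.51527958 -0.19283804  0.43981339] [ 0.76193034  0.04909654 -7.6525104 ] [ 0.03281584 -0.00302573 -0.00132631] 0.012898056970985823 [-2.e-04  1.e-04 -1.e+00]
```

View pics/c5.png

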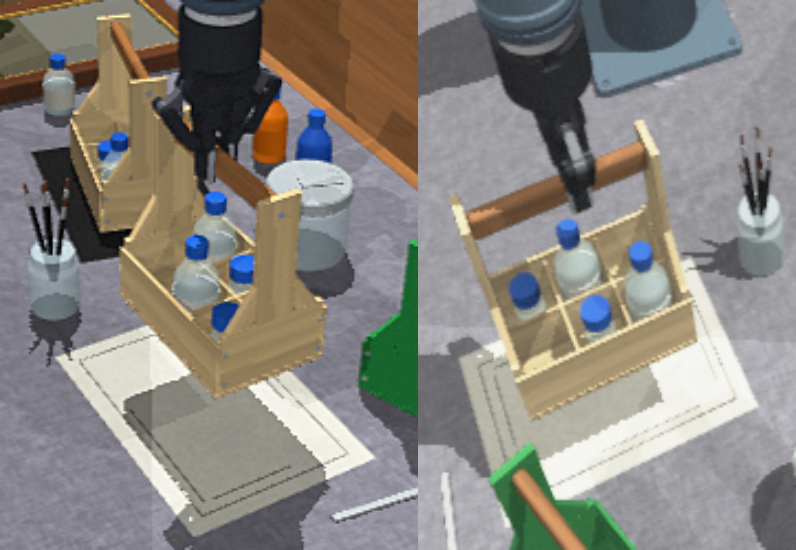

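View pics/wrist5.png

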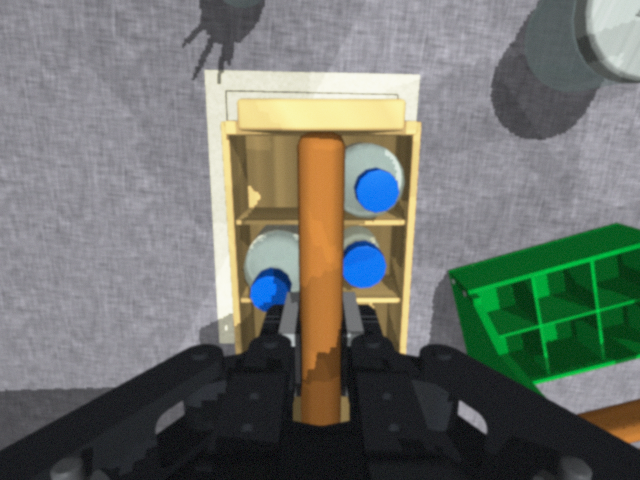

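```bash
python3 - <<'E'
from h import *
import pickle
D=pickle.load(open('m5.pkl','rb'))
x,e=tri([D['scene'],D['side']],[(173.3,267.2),(377.7,332.7)]); print('corner +x-y',x,e)
h=x[2]
for h in (.095,.1,.105):
  a=onplane(D['scene'],(173.3,267.2),h);b=onplane(D['scene'],(251,238),h);c=onplane(D['side'],(377.7,332.7),h);d=onplane(D['side'],(329.1,350.5),h);f=onplane(D['side'],(284.5,300.9),h)
  print(h,'scene y-edge',np.linalg.norm(a-b),np.degrees(np.arctan2(*(b-a)[:2])),'side x-edge',np.linalg.norm(c-d),'side y-edge',np.linalg.norm(f-d),np.degrees(np.arctan2(*(f-d)[:2])))
m=D['scene']; P=[onplane(m,p,0).round(3) for p in [(140,245),(256,206),(281,262),(160,310)]]; print('sheet mid',np.mean(P,0))
# compare other things scene0 vs scene5
a=cv2.imread('pics/scene0.png').astype(int);b=cv2.imread('pics/scene5.png').astype(int)
d=(abs(a-b).max(2)>60).astype(np.uint8)
for n,(u,v,w,z) in {'mat carrier':(310,160,440,270),'swab':(295,262,350,322),'brush':(268,185,298,212),'spare':(445,175,475,212),'scalpel':(128,287,146,348),'green':(175,300,265,410)}.items(): print(n,d[v:z,u:w].sum())
E
```

```text
corner +x-y [ 0.5834586  -0.30016321  0.09878656] [np.float64(0.0015143735236230963), np.float64(0.0015143735236231356)]
0.095 scene y-edge 0.18101929597909758 -2.619261083340568 side x-edge 0.12142178482081277 side y-edge 0.19637595993611195 -3.287201145497945
0.1 scene y-edge 0.17995700311809762 -2.6192610833405463 side x-edge 0.12070731050804503 side y-edge 0.19522043764473326 -3.28720114549793
0.105 scene y-edge 0.17889471025709772 -2.6192610833405596 side x-edge 0.11999283619527737 side y-edge 0.19406491535335427 -3.2872011454979218
sheet mid [ 0.50975 -0.213    0.     ]
mat carrier 0
swab 0
brush 0
spare 0
scalpel 0
green 0
```

The other objects haven't changed in the picture. My hand-read corners give an underside height of 0.099 m, but the angles they give are only good to a pixel. I'll get the level more sharply from the carrier's motion in the wrist view, standing against hanging.

```bash
python3 - <<'E'
from h import *
g=lambda f:cv2.imread(f'pics/{f}.png',0)
pts=np.float32([[237,94],[402,94],[236,125],[402,126],[223,121],[418,121],[240,213],[403,214],[243,292],[401,293],[376,188],[362,263],[269,287]]).reshape(-1,1,2)
for a,b in (('wrist3','wrist4'),('wrist4','wrist5')):
    q,st,er=cv2.calcOpticalFlowPyrLK(g(a),g(b),pts,None,winSize=(17,17)); d=(q-pts)[:,0]
    print(a,b)
    for p,v,s in zip(pts[:,0],d,st): print(p,v.round(2),s)
E
```

```text
wrist3 wrist4
[237.  94.] [2.54 5.82] [1]
[402.  94.] [-3.44  5.07] [1]
[236. 125.] [1.62 2.96] [1]
[402. 126.] [0.7  3.13] [1]
[223. 121.] [1.03 3.93] [1]
[418. 121.] [-3.7  -7.96] [1]
[240. 213.] [0.95 1.56] [1]
[403. 214.] [0.37 2.  ] [1]
[243. 292.] [0.89 2.19] [1]
[401. 293.] [0.36 2.16] [1]
[376. 188.] [ 5.71 70.87] [1]
[362. 263.] [-11.49  -1.3 ] [1]
[269. 287.] [-38.72  76.4 ] [1]
wrist4 wrist5
[237.  94.] [19.74 -7.61] [1]
[402.  94.] [-43.24   8.32] [1]
[236. 125.] [0.47 0.38] [1]
[402. 126.] [-0.29  0.37] [1]
[223. 121.] [ 0.35 -0.61] [1]
[418. 121.] [ 27.47 -37.01] [1]
[240. 213.] [ 0.21 -0.4 ] [1]
[403. 214.] [-0.21 -0.42] [1]
[243. 292.] [ 0.37 -0.66] [1]
[401. 293.] [-0.16 -0.7 ] [1]
[376. 188.] [-26.89  62.59] [1]
[362. 263.] [-8.25 -6.1 ] [1]
[269. 287.] [ 0.72 -0.79] [1]
```

The carrier shifted by the same 1.5 mm at the rail and at the rim, so it has tilted less than about 0.01 rad. I'll hold it for over 3 s.

Emit:
step_arm:
  rows: [0, 0, 0, 0, 0, 0, 1, 0, 0, 0, 0, 0, 0, 1, 0, 0, 0, 0, 0, 0, 1, 0, 0, 0, 0, 0, 0, 1, 0, 0, 0, 0, 0, 0, 1, 0, 0, 0, 0, 0, 0, 1, 0, 0, 0, 0, 0, 0, 1, 0, 0, 0, 0, 0, 0, 1, 0, 0, 0, 0, 0, 0, 1, 0, 0, 0, 0, 0, 0, 1, 0, 0, 0, 0, 0, 0, 1, 0, 0, 0, 0, 0, 0, 1]

```text
t: 8.45
eef_pos: [0.5153, -0.1928, 0.4399]
orientation: [0.68, 0.733, 0.0, 0.0]
force: [-0.2, 0.8, -7.1]
grip_width: 0.0128
```

Emit:
step_arm:
  rows: [0, 0, 0, 0, 0, 0, 1, 0, 0, 0, 0, 0, 0, 1, 0, 0, 0, 0, 0, 0, 1, 0, 0, 0, 0, 0, 0, 1, 0, 0, 0, 0, 0, 0, 1, 0, 0, 0, 0, 0, 0, 1, 0, 0, 0, 0, 0, 0, 1, 0, 0, 0, 0, 0, 0, 1, 0, 0, 0, 0, 0, 0, 1, 0, 0, 0, 0, 0, 0, 1, 0, 0, 0, 0, 0, 0, 1, 0, 0, 0, 0, 0, 0, 1]

```text
t: 9.65
eef_pos: [0.5153, -0.1928, 0.4399]
orientation: [0.68, 0.733, -0.0, -0.0]
force: [0.2, -1.2, -6.7]
grip_width: 0.0131
```

Emit:
step_arm:
  rows: [0, 0, 0, 0, 0, 0, 1, 0, 0, 0, 0, 0, 0, 1, 0, 0, 0, 0, 0, 0, 1, 0, 0, 0, 0, 0, 0, 1, 0, 0, 0, 0, 0, 0, 1, 0, 0, 0, 0, 0, 0, 1, 0, 0, 0, 0, 0, 0, 1, 0, 0, 0, 0, 0, 0, 1, 0, 0, 0, 0, 0, 0, 1, 0, 0, 0, 0, 0, 0, 1, 0, 0, 0, 0, 0, 0, 1, 0, 0, 0, 0, 0, 0, 1]

```text
t: 10.85
eef_pos: [0.5153, -0.1928, 0.4399]
orientation: [0.68, 0.733, -0.0, -0.0]
force: [0.1, 0.5, -7.4]
grip_width: 0.013
```

```bash
python3 - <<'E'
from h import *
s=ctrl.get_state(); grab('wrist','wrist6'); grab('scene','scene6'); grab('side','side6')
print(s['t'],s['eef_pos'],s['force'],s['wrist_torque'],s['grip_width'],abs(s['joint_vel']).max())
for n in('wrist','scene','side'): print(n,(cv2.absdiff(cv2.imread(f'pics/{n}5.png'),cv2.imread(f'pics/{n}6.png')).max(2)>40).sum())
E
```

```text
10.85 [ 0.5152983  -0.19282473  0.43990841] [ 0.05356794  0.46677559 -7.40322755] [-0.00035643 -0.02652312  0.00732547] 0.012978951785708567 0.0021699261791652343
wrist 2
scene 3
side 29
```

View pics/scene6.png

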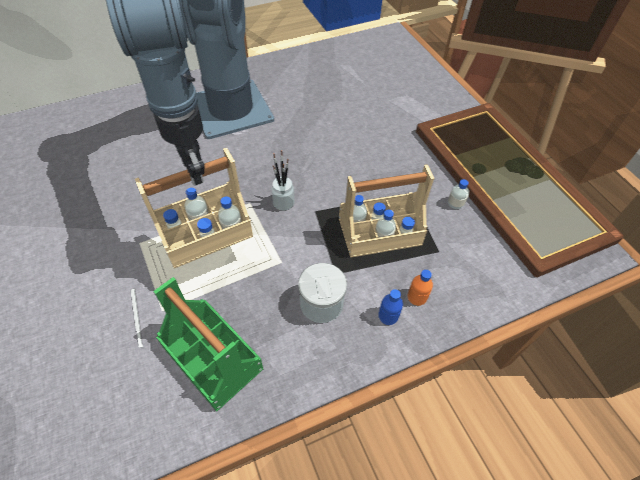

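The scene view shows the carrier hanging still over the sheet at about (195,215), with all four bottles upright. Everything else is where it was. Handing in.

```bash
python3 -c "
from h import *
print(workorder.finish_job())"
```

```text
the job is handed in; nothing more can be done
None
```

I gripped the carrier on the drawing by its rail, about 13 mm off the middle towards the heavier end. I lifted it straight up about 98 mm, held it still for more than 3.6 s, and handed the job in at about t = 11 s while still holding it.

**Last checks:**
- **Grip:** the load read 7.4 N and the moment at the wrist was about 0.03 N m or less. The finger opening was steady at 13 mm, with no slip in the wrist view.
- **Height:** the underside was at about 0.099 m, from one corner seen in two views.
- **Position:** the carrier hung within about 10 mm of the sheet's centre.
- **Level:** the tilt was about 0.01 rad or less, judged from the carrier's motion in the wrist view.
- **Bottles and surroundings:** all four bottles stood upright in their places. In the picture before the hold, the mat carrier, jars, spare bottle, scalpel and green carrier showed no change from the start, and almost nothing changed during the hold.

**Checks that disagreed:**
- Hand-read box corners gave edge lengths 5–10 mm off and yaw angles 1–2° off. The two views contradicted each other about tilt, so I put this down to pixel reading and did not rely on it.
- Several optical-flow points were lost and ignored.
- The board top measured 0.200 m against the stated 0.205 m.

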